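# Set the lens cells on the rail in order of size

## Robot

A 6-joint arm with a two-finger parallel gripper is mounted at the origin on a cart in front of the work surface, level with it; the furniture and walls round the work are solid. World frame = base frame: x ahead of the robot, y to its left, z up, the work surface at z = 0. Lengths are in m, angles in rad, forces in N, time in s.
With the tool pointing down it reaches from about 0.425 to 0.95 m from the base axis. Payload 3.5 kg.
Tool frame: the origin (TCP) lies midway between the tips of the shut fingers; the grasp point (between the pads) lies 19 mm behind it; z points along the fingers, y is the line along which they close (so a half turn about z gives the same grasp; the last joint's range is limited). The gripper opens to 85 mm and grips with 20 to 120 N. Pads are 22 mm wide; open, the fingers measure 114 mm over their backs; the gripper's body (76 mm by 85 mm) begins 54 mm behind the grasp point. The pads swing forward as they close: fully open they stand 13 mm farther back than shut.
Start: joints at [-1.451, 0.286, 1.577, -0, 1.279, -0.15], TCP at [0.18, -0.651, 0.231] pointing down, gripper open.
Joint ranges: [-2.77, 2.77], [-0.9, 2.22], [0.21, 2.48], [-1.53, 4.67], [0.24, 2.81], [-2.84, 2.84]. Speed limits (rad/s): [2.79, 2.79, 3.14, 3.14, 3.14, 3.14].

## Interface

Orientations are given as a rotation vector (axis times angle).
In Python, from cell import * gives the robot as it stands. The module is installed in compiled form; this text tells all that it offers.
- The arm moves only by the tool carry_out, never from a script. Its argument "targets" is a list of rows, each a list of 6 numbers: the shift along the tool's x, y, z in m, then the turn, a rotation vector about the tool's x, y, z in units of 5 degrees (1.0 is 5 degrees). A call has 1 to 8 rows; each row shifts and turns the commanded pose from where the row before left it, along the tool's axes as they then stand; what a row does not reach is not made up. A row lasts 1/8 s, in which the tool goes at most 62.5 mm and 10.7 degrees, less where a joint would pass 70% of its speed; a pose out of reach is approached as far as the arm can. A call is refused whole if a number of a shift passes 0.0625 or a number of a turn 1, either way. A call with a gripper value outside its range is refused whole. "grip" is the finger opening in m, from 0 to 0.0854, set as the call begins (left out, the last holds). The fingers move at their own pace and stop on an object; "grip_force" is the grip in N (left out, the last holds). Time passes only in rows, so rows that do not move let the fingers close. It gives the time, the measured TCP pose, the force, the opening and the grip force at its end, in the units of the state.
- get_obs(): the state, without advancing time (a new reading comes with each control period).
- read_camera(name): name is "scene" or "side" or "wrist"; returns a dict with "img" (384x512x3 uint8, red, green, blue), "camera_matrix" (3x3 intrinsics, pixels), "origin" and "rotation" of the camera in the world; the wrist camera has in their place "T_tool_cam" (4x4, takes a point from camera to tool coordinates, whose origin is the TCP and whose axes are the flange's). Camera axes: x right, y up, looking along -z (the intrinsics and any distortion apply to the point x, -y, -z); pixel columns grow to the right and rows downward; lengths in m; the calibration is good to about 2 mm. A picture is of the moment at which its call begins: read the wrist's pose just before it. There is no depth.
- sign_off(): hands the job in; it is judged then, once.
The state is a dict: "t": time; "joint_positions": joint angles; "qd": joint speeds; "joint_torque": joint torques, N m; "eef_pos": TCP position; "tcp_rot": TCP orientation; "force": force on the tool from outside, world axes, zero at the start; "torque": the same for the moment, N m; "opening": finger opening in m; "grasp_force": force on a finger pad.
Only numpy, scipy, OpenCV 4.12 (cv2) and the standard library are available. Lean on these libraries where they do the work, as an engineer would, in place of code of your own. Each camera call takes 0.05 s, during which the arm holds its last target. There are 200 camera calls.

## Task

Put the four black lens cells on the lens rail in order of size: the smallest on the white seat next to the red end stop, then the next larger on each following seat, the largest beside the grey stop. Set each one down gently, lying flat, right way up and centred on its seat (do not drop it), and leave the white block and the tape roll among them alone.

Things in the scene. Friction and masses are not known exactly. Their poses are not given: they have to be found in the camera images.
- cell_28: the smallest lens cell: a flat black round ring holding a lens, lying flat, 28 mm in diameter and 11 mm high, grippable across any diameter (solid side wall). Origin at the centre of its underside, z up. Starts on the bench top (z = 0) among the other cells and bystanders, at least 75 mm from each, centre to centre.
- cell_38: the second smallest lens cell: a flat black round ring holding a lens, lying flat, 38 mm in diameter and 14 mm high, grippable across any diameter (solid side wall). Origin at the centre of its underside, z up. Starts on the bench top (z = 0) among the other cells and bystanders, at least 75 mm from each, centre to centre.
- cell_48: the second largest lens cell: a flat black round ring holding a lens, lying flat, 48 mm in diameter and 16 mm high, grippable across any diameter (solid side wall). Origin at the centre of its underside, z up. Starts on the bench top (z = 0) among the other cells and bystanders, at least 75 mm from each, centre to centre.
- cell_58: the largest lens cell: a flat black round ring holding a lens, lying flat, 58 mm in diameter and 18 mm high, grippable across any diameter (solid side wall). Origin at the centre of its underside, z up. Starts on the bench top (z = 0) among the other cells and bystanders, at least 75 mm from each, centre to centre.
- seat_1: seat 1 of the lens rail: flat white disc, 64 mm in diameter, 4 mm thick, no rim. Origin at the centre of its underside, on the rail 12 mm above the bench; its upper face is 16 mm above the bench. Seats 1 to 4 stand 80 mm apart in a row; y runs along it (1 towards 4). The fixed aluminium rail under them is 66 mm wide, 360 mm long, 12 mm high, within 0.2 rad of the bench's y direction.
- seat_2: seat 2 of the lens rail: flat white disc, 64 mm in diameter, 4 mm thick, no rim. Origin at the centre of its underside, on the rail 12 mm above the bench; its upper face is 16 mm above the bench. Seats 1 to 4 stand 80 mm apart in a row; y runs along it (1 towards 4). The fixed aluminium rail under them is 66 mm wide, 360 mm long, 12 mm high, within 0.2 rad of the bench's y direction.
- seat_3: seat 3 of the lens rail: flat white disc, 64 mm in diameter, 4 mm thick, no rim. Origin at the centre of its underside, on the rail 12 mm above the bench; its upper face is 16 mm above the bench. Seats 1 to 4 stand 80 mm apart in a row; y runs along it (1 towards 4). The fixed aluminium rail under them is 66 mm wide, 360 mm long, 12 mm high, within 0.2 rad of the bench's y direction.
- seat_4: seat 4 of the lens rail: flat white disc, 64 mm in diameter, 4 mm thick, no rim. Origin at the centre of its underside, on the rail 12 mm above the bench; its upper face is 16 mm above the bench. Seats 1 to 4 stand 80 mm apart in a row; y runs along it (1 towards 4). The fixed aluminium rail under them is 66 mm wide, 360 mm long, 12 mm high, within 0.2 rad of the bench's y direction.
- red_stop: red end stop of the rail: a fixed red block, 60 mm (x, across the rail) by 16 mm by 16 mm high, standing on the rail with its top 28 mm above the bench, 48 mm beyond the centre of the end seat. Origin at the centre of its underside. It is beside seat 1 or beside seat 4; a grey stop of the same shape stands at the other end.
- white_block: loose white drilled metal block, 30 x 45 x 22 mm, a bystander lying among the lens cells; leave it alone. Origin at the centre of its underside. Another bystander is a fixed roll of black tape, 62 mm across and 19 mm high: a ring with an open hole and pale core, no lens.
Things that resemble listed ones, but are neither listed nor needed, are in the scene too. Leave any brown or purple look-alike of the cell_58 alone.

How it is judged:
By the outcome, as a careful person would: the job done as asked, in the order asked, and still so for the second after the job is handed in, with the robot touching nothing.
It also fails if it takes over 88 s, if anything falls off the work surface, if the arm or the gripper's body presses on something with over 40 N, if the wrist force passes 120 N, or if a joint passes its speed limit or range.

## Working session

There is one attempt and no reset: what is moved stays moved. The work goes in short steps, Python scripts to look and compute and a tool call to move; the robot and the scene stay as the last step left them, time stands still between calls to the robot, and variables do not carry over. Pictures are saved under pics/ and viewed, at most 14 in all, crops included, and the job is handed in when it is done.

Besides the shell and the picture viewer there is one more tool, called in YAML: its name, and indented under it one key for each argument. carry_out: Moves the arm, as the interface text tells. Its arguments: {"type":"object","properties":{"targets":{"type":"array","items":{"type":"array","items":{"type":"number"}}},"grip":{"type":"number"},"grip_force":{"type":"number"}},"required":["targets"]}

```bash
mkdir -p pics; python3 - <<'E'
from cell import *
import cv2,numpy as np
o=get_obs();print(o)
for n in("scene","side","wrist"):
    c=read_camera(n);cv2.imwrite(f"pics/{n}0.png",c["img"][:,:,::-1]);print(n,{k:np.round(v,4).tolist() for k,v in c.items() if k!="img"})
a=[cv2.imread(f"pics/{n}0.png") for n in("scene","side")]
E
```

```text
{'t': 0.0, 'joint_positions': array([-1.45098379e+00,  2.87183207e-01,  1.57817340e+00, -1.12950339e-05,
        1.27859137e+00, -1.50030182e-01]), 'qd': array([-0.00056259,  0.00224993, -0.00033581,  0.00075022,  0.0026957 ,
        0.0011332 ]), 'joint_torque': array([ 5.65920345e-04, -4.05975437e+01, -2.92628521e+01, -6.04482830e-05,
        5.82964291e-03,  9.00569347e-06]), 'eef_pos': array([ 0.17986862, -0.64991542,  0.22993743]), 'tcp_rot': array([-3.11070708e+00, -4.22271398e-01, -3.88851917e-05]), 'force': array([ 5.43583074e-01, -6.35440745e-04,  8.22272040e-01]), 'torque': array([0.00691991, 0.00636903, 0.00424967]), 'grasp_force': 0.0, 'opening': 0.08524917071719827}
scene {'camera_matrix': [[433.5894, 0.0, 258.5532], [0.0, 433.5894, 187.8185], [0.0, 0.0, 1.0]], 'origin': [0.1994, 0.637, 0.9105], 'rotation': [0.1954, -0.9164, -2.5735]}
side {'camera_matrix': [[397.6653, 0.0, 255.1864], [0.0, 397.6653, 200.4051], [0.0, 0.0, 1.0]], 'origin': [0.9405, 0.245, 0.8642], 'rotation': [0.3461, 0.61, 2.0894]}
wrist {'camera_matrix': [[345.8117, 0.0, 257.5724], [0.0, 345.8117, 203.029], [0.0, 0.0, 1.0]], 'T_tool_cam': [[0.0011, 0.9604, 0.2788, 0.0699], [1.0, -0.0011, 0.0, -0.0006], [0.0003, 0.2788, -0.9604, -0.1426], [0.0, 0.0, 0.0, 1.0]]}
```

View pics/scene0.png

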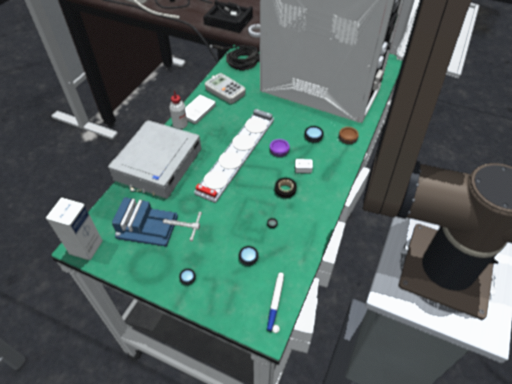

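View pics/side0.png

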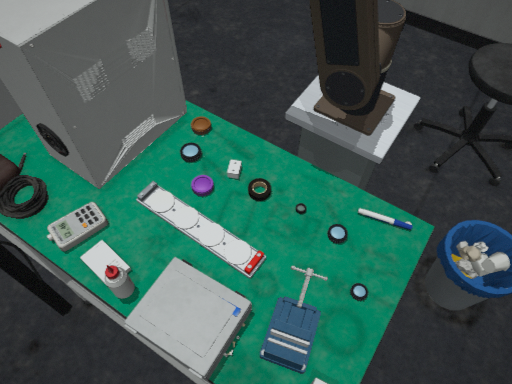

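Scene view: red stop at about (207,190), grey stop at (263,115), cells at (314,133), (272,223), (248,255) and (187,276), tape at (286,187), white block at (304,166). The side view agrees: cells at (190,152), (301,208), (338,233) and (359,291).

```bash
cat > h.py <<'E'
from cell import *
import cv2,numpy as np
from scipy.spatial.transform import Rotation as R
def cam(n):
    o=get_obs();c=read_camera(n)
    if n=="wrist":
        T=np.eye(4);T[:3,:3]=R.from_rotvec(o["tcp_rot"]).as_matrix();T[:3,3]=o["eef_pos"];T=T@np.array(c["T_tool_cam"])
        M,p=T[:3,:3],T[:3,3]
    else: M,p=R.from_rotvec(c["rotation"]).as_matrix(),np.array(c["origin"])
    return c["img"],np.array(c["camera_matrix"]),M,p
def cast(uv,z,C):
    _,K,M,p=C
    uv=np.atleast_2d(uv).astype(float)
    d=np.c_[(uv[:,0]-K[0,2])/K[0,0],-(uv[:,1]-K[1,2])/K[1,1],-np.ones(len(uv))]@M.T
    return p+d*((z-p[2])/d[:,2])[:,None]
def proj(P,C):
    _,K,M,p=C
    q=(np.atleast_2d(P)-p)@M
    return np.c_[K[0,0]*q[:,0]/-q[:,2]+K[0,2],K[1,1]*q[:,1]/q[:,2]+K[1,2]]
def blobs(C,green=True,amin=30):
    hsv=cv2.cvtColor(C[0],cv2.COLOR_RGB2HSV)
    g=cv2.inRange(hsv,(65,90,25),(95,255,255))
    cs,_=cv2.findContours(255-g,cv2.RETR_LIST,cv2.CHAIN_APPROX_NONE)
    return [c for c in cs if cv2.contourArea(c)>amin]
def disc(c,z,C):
    h=cv2.convexHull(c)[:,0,:]
    m=np.zeros(C[0].shape[:2],np.uint8);cv2.drawContours(m,[h.reshape(-1,1,2)],-1,1,-1)
    P=cast(np.argwhere(m)[:,::-1],z,C)[:,:2]
    hw=cast(h,z,C)[:,:2]
    (x,y),(w,l),a=cv2.minAreaRect((hw*1000).astype(np.float32))
    return P.mean(0),min(w,l),max(w,l)
E
python3 - <<'E'
from h import *
S=dict(scene=[(314,133),(272,223),(248,255),(187,276),(286,187),(304,166),(280,148),(348,135)],side=[(190,152),(301,208),(338,233),(359,291),(260,189),(234,169),(202,185),(201,125)])
for n in S:
    C=cam(n);B=blobs(C)
    for s in S[n]:
        k=[c for c in B if cv2.pointPolygonTest(c,s,False)>=0 and cv2.contourArea(c)<3000]
        if k:
            P,w,l=disc(max(k,key=cv2.contourArea),.008,C);print(n,s,P.round(4),round(w,1),round(l,1))
        else: print(n,s,"none",cast(s,.008,C)[0].round(3))
    hsv=cv2.cvtColor(C[0],cv2.COLOR_RGB2HSV)
    r=cv2.inRange(hsv,(0,150,80),(6,255,255))|cv2.inRange(hsv,(174,150,80),(180,255,255))
    cs,_=cv2.findContours(r,0,2)
    for c in cs:
        if cv2.contourArea(c)>40: print("red",cv2.contourArea(c),cast(c[:,0].mean(0),.022,C)[0].round(3))
    w=cv2.inRange(hsv,(0,0,170),(180,50,255));cs,_=cv2.findContours(w,0,1)
    for c in cs:
        if cv2.contourArea(c)>80: print("white",cv2.contourArea(c),disc(c,.016,C)[0].round(3),np.round(disc(c,.016,C)[1:],0))
E
python3 -c "
import cv2
a=cv2.imread('pics/scene0.png')[90:310,150:400];cv2.imwrite('pics/c1.png',cv2.resize(a,None,fx=2.7,fy=2.7,interpolation=2)[:600,:])"
```

```text
scene (314, 133) [ 0.4387 -0.2904] 50.9 61.5
scene (272, 223) [0.4247 0.0559] 20.2 24.4
scene (248, 255) [0.4387 0.1661] 43.0 46.3
scene (187, 276) [0.5433 0.2744] 32.2 38.8
scene (286, 187) [ 0.4382 -0.0652] 54.2 63.0
scene (304, 166) [ 0.4218 -0.1604] 48.1 54.1
scene (280, 148) [ 0.5111 -0.1967] 58.7 69.0
scene (348, 135) [ 0.3437 -0.3312] 56.7 74.5
red 50.0 [0.621 0.045 0.022]
white 135.0 [0.461 0.452] [  5. 200.]
white 640.0 [0.26  0.237] [ 39. 132.]
white 205.5 [0.339 0.226] [15. 89.]
white 5297.0 [-0.023  0.073] [294. 294.]
white 392.0 [0.263 0.053] [ 28. 126.]
white 161.5 [ 0.084 -0.074] [51. 96.]
white 109.5 [0.617 0.154] [74. 92.]
white 578.0 [0.917 0.247] [70. 71.]
white 258.5 [ 0.264 -0.145] [ 21. 151.]
white 138.0 [ 0.421 -0.159] [34. 49.]
white 175.0 [ 1.024 -0.035] [ 26. 103.]
white 3119.5 [ 0.825 -0.025] [178. 207.]
white 1763.5 [ 0.612 -0.108] [ 69. 340.]
white 133.0 [ 1.153 -0.034] [26. 97.]
white 418.0 [ 0.807 -0.246] [ 67. 109.]
white 316.0 [ 0.5   -0.468] [ 63. 217.]
white 368.0 [ 0.782 -0.377] [ 78. 129.]
white 705.5 [ 0.103 -0.983] [ 43. 514.]
white 235.5 [ 0.308 -0.972] [ 26. 426.]
side (190, 152) [ 0.4378 -0.29  ] 54.1 65.8
side (301, 208) [0.4256 0.0559] 23.5 23.9
side (338, 233) [0.4388 0.1665] 44.0 50.9
side (359, 291) [0.5433 0.2746] 35.3 37.4
side (260, 189) [ 0.436  -0.0635] 56.6 66.6
side (234, 169) [ 0.417  -0.1567] 36.1 62.1
side (202, 185) [ 0.5085 -0.1948] 58.7 64.3
side (201, 125) [ 0.3415 -0.3291] 55.6 72.0
red 95.5 [ 0.819 -0.21   0.022]
red 100.5 [0.62  0.042 0.022]
white 7588.0 [ 0.797 -0.009] [175. 205.]
white 144.0 [0.294 0.517] [27. 41.]
white 811.0 [ 0.809 -0.245] [ 61. 104.]
white 97.5 [ 0.808 -0.379] [58. 95.]
white 114.5 [0.342 0.226] [12. 88.]
white 2736.5 [ 0.617 -0.115] [ 66. 354.]
white 127.5 [ 0.417 -0.157] [30. 45.]
white 1108.5 [-0.003  0.121] [118. 294.]
white 485.5 [ 0.072 -0.1  ] [109. 199.]
white 1890.0 [ 0.263 -1.13 ] [178. 333.]
```

View pics/c1.png

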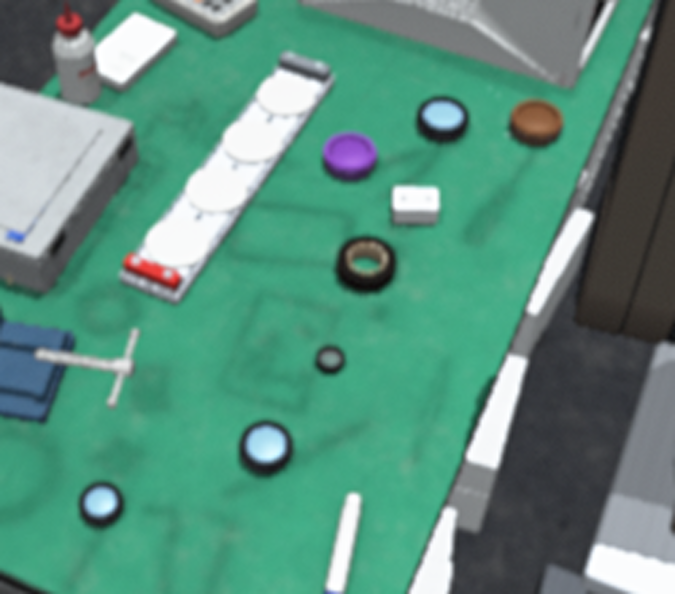

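```bash
python3 - <<'E'
from h import *
Cs=cam("scene");Ci=cam("side")
print("cab scene",cast([(365,118),(263,92),(377,100)],0,Cs).round(3).tolist())
print("cab side",cast([(187,100),(103,188),(1,88)],0,Ci).round(3).tolist())
print("handle scene",cast([(196,222),(197,235),(200,212)],0.03,Cs).round(3).tolist())
print("handle side",cast([(310,271),(326,276),(293,267)],0.03,Ci).round(3).tolist())
# rectify rail region onto z=.016 plane, find seats
for n,C in(("scene",Cs),("side",Ci)):
    xs=np.arange(.54,.70,.0005);ys=np.arange(-.33,.08,.0005)
    X,Y=np.meshgrid(xs,ys);uv=proj(np.c_[X.ravel(),Y.ravel(),np.full(X.size,.016)],C).astype(np.float32)
    im=cv2.remap(C[0],uv[:,0].reshape(X.shape),uv[:,1].reshape(X.shape),cv2.INTER_CUBIC)
    cv2.imwrite(f"pics/rect_{n}.png",im[:,:,::-1])
a=np.hstack([cv2.imread(f"pics/rect_{n}.png") for n in("scene","side")])
cv2.imwrite("pics/rect.png",cv2.rotate(a,cv2.ROTATE_90_COUNTERCLOCKWISE)[:600,:800])
E
```

```text
cab scene [[0.319, -0.433, 0.0], [0.66, -0.417, 0.0], [0.307, -0.534, 0.0]]
cab side [[0.276, -0.434, 0.0], [0.658, -0.408, -0.0], [0.563, -0.946, 0.0]]
handle scene [[0.59, 0.146, 0.03], [0.569, 0.178, 0.03], [0.596, 0.115, 0.03]]
handle side [[0.572, 0.162, 0.03], [0.562, 0.198, 0.03], [0.585, 0.125, 0.03]]
```

View pics/rect.png

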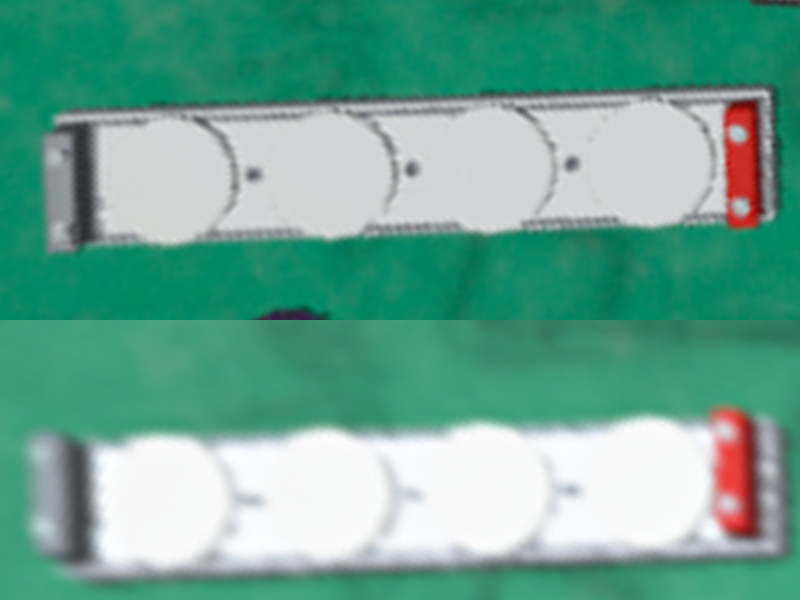

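Rectified view, rail mapped flat at 0.5 mm/px: seat centres are at columns 172, 331, 490 and 650, with red at the right. The red-end seat is at about (0.619,-0.0055) and the grey-end seat at about (0.610,-0.245). Spacing is 79.7 mm, as it should be. First move: pull back from the cabinet and turn.

carry_out:
  targets:
    - [0.002,-0.038,0,0,0,0]
    - [0.002,-0.038,0,0,0,0]
    - [0.002,-0.038,0,0,0,0]
    - [0.002,-0.038,0,0,0,0]
    - [0.002,-0.038,0,0,0,0]
    - [0.002,-0.038,0,0,0,0]
    - [0,0,0,0,0,-1]
    - [0,0,0,0,0,-1]

```text
t: 1.35
eef_pos: [0.1307, -0.4272, 0.2317]
tcp_rot: [3.062, 0.696, -0.0]
force: [-0.8, -0.1, 0.5]
opening: 0.0855
grasp_force: 0.0
```

carry_out:
  targets:
    - [0,0,0,0,0,-1]
    - [0,0,0,0,0,-1]
    - [0,0,0,0,0,-1]
    - [0,0,0,0,0,-1]
    - [0,0,0,0,0,-1]
    - [0,0,0,0,0,-1]
    - [0,0,0,0,0,-1]
    - [0,0,0,0,0,-1]

```text
t: 2.35
eef_pos: [0.1307, -0.4276, 0.2315]
tcp_rot: [2.64, 1.702, -0.0]
force: [-0.2, 0.4, -0.3]
opening: 0.0857
grasp_force: 0.0
```

carry_out:
  targets:
    - [0,0,0,0,0,-1]
    - [0,0,0,0,0,-1]
    - [0,0,0,0,0,-1]
    - [0,0,0,0,0,-1]
    - [0,0,0,0,0,-0.48]
    - [0,0,0,0,0,0]

```text
t: 3.1
eef_pos: [0.1307, -0.4276, 0.2315]
tcp_rot: [2.263, 2.179, -0.0]
force: [0.2, 0.0, 0.1]
opening: 0.0852
grasp_force: 0.0
```

carry_out:
  targets:
    - [0.022,0.035,0,0,0,0]
    - [0.022,0.035,0,0,0,0]
    - [0.022,0.035,0,0,0,0]
    - [0.022,0.035,0,0,0,0]
    - [0.0154,0.0404,0.02,0,0,0]
    - [0.0154,0.0404,0.02,0,0,0]
    - [0.0154,0.0404,0.02,0,0,0]
    - [0.0154,0.0404,0.02,0,0,0]

```text
t: 4.1
eef_pos: [0.4392, -0.2888, 0.1509]
tcp_rot: [2.263, 2.178, -0.0]
force: [-0.6, -1.0, -0.5]
opening: 0.0857
grasp_force: 0.0
```

carry_out:
  targets:
    - [0,0,0,0,0,0]
    - [0,0,0,0,0,0]

```text
t: 4.35
eef_pos: [0.4376, -0.2895, 0.1514]
tcp_rot: [-2.262, -2.18, 0.001]
force: [-0.6, -0.2, -0.0]
opening: 0.0855
grasp_force: 0.0
```

```bash
cat >> h.py <<'E'
def look(name,want=None,z=.008):
    C=cam("wrist");cv2.imwrite(f"pics/{name}.png",C[0][:,:,::-1])
    for c in blobs(C,amin=300):
        if cv2.contourArea(c)<20000:
            P,w,l=disc(c,z,C)
            if 20<w and l<75: print(P.round(4),round(w,1),round(l,1),c[:,0].mean(0).round())
    return C
E
python3 - <<'E'
from h import *
look("w1",z=.009); o=get_obs();print(o["eef_pos"],o["tcp_rot"])
E
```

```text
[ 0.4378 -0.2902] 58.7 59.6 [259. 190.]
[ 0.5098 -0.1932] 59.6 60.6 [348.  65.]
[ 0.4171 -0.1581] 35.5 48.9 [225.  18.]
[ 0.43740819 -0.28989284  0.15191455] [ 2.26279969e+00  2.17813555e+00 -4.59908204e-04]
```

View pics/w1.png

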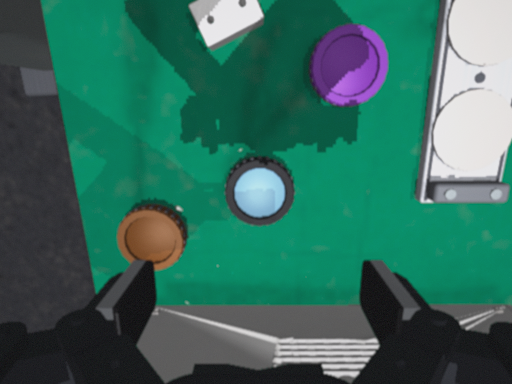

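Wrist view: cell_58 is at pixel (259,190), world (0.4378,-0.2902), measuring 59 mm across. The purple and brown look-alikes, the white block and the grey stop are all clear of it. Go down and grip.

carry_out:
  targets:
    - [0,0,0.045,0,0,0]
    - [0,0,0.045,0,0,0]
    - [0,0,0.035,0,0,0]
    - [0,0,0.02,0,0,0]
    - [0,0,0.0075,0,0,0]
    - [0,0,0,0,0,0]

```text
t: 5.15
eef_pos: [0.4376, -0.2902, -0.0005]
tcp_rot: [2.263, 2.178, 0.0]
force: [-0.2, -0.1, -1.1]
opening: 0.0857
grasp_force: 0.0
```

carry_out:
  targets:
    - [0,0,0,0,0,0]
    - [0,0,0,0,0,0]
    - [0,0,0,0,0,0]
    - [0,0,0,0,0,0]
    - [0,0,0,0,0,0]
    - [0,0,0,0,0,0]
  grip: 0.05
  grip_force: 30

```text
t: 5.9
eef_pos: [0.4385, -0.2903, 0.0005]
tcp_rot: [2.261, 2.178, -0.0]
force: [-1.3, 0.3, 5.9]
opening: 0.0567
grasp_force: 32.0
```

carry_out:
  targets:
    - [0,0,-0.015,0,0,0]
    - [0,0,-0.03,0,0,0]
    - [0,0,-0.035,0,0,0]
    - [0.0103,0.034,0,0,0,0]
    - [0.0103,0.034,0,0,0,0]
    - [0.0103,0.034,0,0,0,0]
    - [0.0103,0.034,0,0,0,0]
    - [0.0103,0.034,0,0,0,0]

```text
t: 6.9
eef_pos: [0.6105, -0.2436, 0.0793]
tcp_rot: [-2.262, -2.18, -0.0]
force: [0.0, -1.2, -1.3]
opening: 0.0567
grasp_force: 32.8
```

carry_out:
  targets:
    - [0,0,0,0,0,0]
    - [0,0,0,0,0,0]

```text
t: 7.15
eef_pos: [0.6088, -0.244, 0.0786]
tcp_rot: [-2.261, -2.179, 0.001]
force: [0.4, -0.5, -1.5]
opening: 0.0568
grasp_force: 32.9
```

```bash
cat >> h.py <<'E'
def rail(C,y0,y1,name):
    # flatten the rail top plane (z=.016) seen by camera at 0.5 mm/px, columns y, rows x
    xs=np.arange(.70,.54,-.0005);ys=np.arange(y0,y1,.0005)
    Y,X=np.meshgrid(ys,xs);uv=proj(np.c_[X.ravel(),Y.ravel(),np.full(X.size,.016)],C).astype(np.float32)
    im=cv2.remap(C[0],uv[:,0].reshape(X.shape),uv[:,1].reshape(X.shape),cv2.INTER_CUBIC)
    cv2.imwrite(f"pics/{name}.png",im[:,:,::-1])
E
python3 - <<'E'
from h import *
C=cam("wrist");o=get_obs();print(o["eef_pos"],o["tcp_rot"],o["force"],o["opening"])
rail(C,-.30,.0,"r2a")
a=cv2.imread("pics/r2a.png");w=cv2.resize(C[0][:,:,::-1],None,fx=.833,fy=.833)
cv2.imwrite("pics/r2.png",np.vstack([cv2.resize(a,(427,228)),w[:, :427]]) if 0 else np.hstack([a[:320,:600]]))
cv2.imwrite("pics/w2.png",np.vstack([a,cv2.copyMakeBorder(C[0][110:384,:,::-1],0,0,0,88,0)]))
E
```

```text
[ 0.60851348 -0.24414627  0.07862127] [-2.26191387e+00 -2.17848400e+00  8.49353852e-04] [ 0.66492812 -0.4315439  -1.71292358] 0.05716974945373294
```

View pics/w2.png

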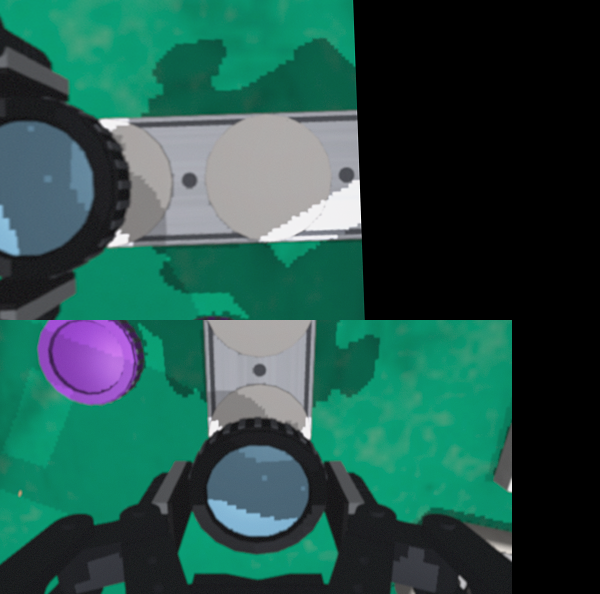

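The view shows the gripped cell level and the next seat at flattened pixel (268,178), about (0.611,-0.166), so the rail estimate holds to about 2 mm. Small correction, then lower.

carry_out:
  targets:
    - [-0.0012,0.0012,0.025,0,0,0]
    - [0,0,0.02,0,0,0]
    - [0,0,0.01,0,0,0]
    - [0,0,0.004,0,0,0]
    - [0,0,0.0015,0,0,0]
    - [0,0,0,0,0,0]
    - [0,0,0,0,0,0]

```text
t: 8.07
eef_pos: [0.6112, -0.2457, 0.0191]
tcp_rot: [2.262, 2.179, 0.001]
force: [-0.1, 0.5, -1.9]
opening: 0.0568
grasp_force: 32.9
```

carry_out:
  targets:
    - [0,0,0.0006,0,0,0]
    - [0,0,0.0006,0,0,0]
    - [0,0,0.0006,0,0,0]
    - [0,0,0,0,0,0]
    - [0,0,0,0,0,0]

```text
t: 8.7
eef_pos: [0.6107, -0.2455, 0.0166]
tcp_rot: [2.263, 2.179, 0.0]
force: [-1.5, 1.3, 0.1]
opening: 0.0567
grasp_force: 32.9
```

carry_out:
  targets:
    - [0,0,0.0004,0,0,0]
    - [0,0,0.0004,0,0,0]
    - [0,0,0,0,0,0]

```text
t: 9.07
eef_pos: [0.6107, -0.2455, 0.0165]
tcp_rot: [-2.262, -2.179, 0.0]
force: [-2.7, 2.0, 6.1]
opening: 0.0564
grasp_force: 33.5
```

carry_out:
  targets:
    - [0,0,0,0,0,0]
    - [0,0,0,0,0,0]
    - [0,0,0,0,0,0]
    - [0,0,-0.005,0,0,0]
    - [0,0,-0.02,0,0,0]
    - [0,0,-0.045,0,0,0]
    - [0,0,-0.06,0,0,0]
  grip: 0.074

```text
t: 9.95
eef_pos: [0.6099, -0.2451, 0.1468]
tcp_rot: [-2.261, -2.178, 0.001]
force: [0.5, 0.0, 0.4]
opening: 0.0741
grasp_force: 0.0
```

carry_out:
  targets:
    - [0,0,0,0,0,0]
    - [0,0,0,0,0,0]

```text
t: 10.2
eef_pos: [0.6109, -0.2456, 0.1472]
tcp_rot: [2.261, 2.178, 0.001]
force: [-1.0, -0.2, -0.4]
opening: 0.0741
grasp_force: 0.0
```

```bash
python3 - <<'E'
from h import *
C=cam("wrist");print(get_obs()["eef_pos"])
rail(C,-.31,.08,"r3");
cv2.imwrite("pics/w3.png",np.vstack([cv2.imread("pics/r3.png")[:,:512] ,C[0][104:,:,::-1]]))
E
```

```text
[ 0.61012666 -0.24518838  0.14544853]
```

View pics/w3.png

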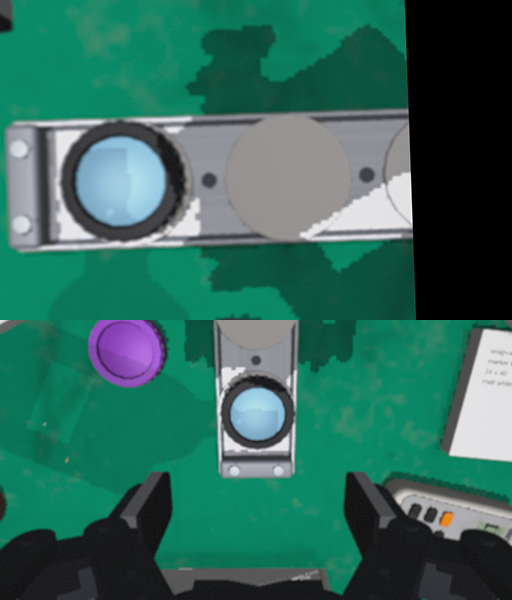

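Flattened view: cell_58 sits on the grey-end seat, its ring at columns 62-182 and concentric to the eye. Next seat is at columns 225-351, rows 114-241, so (0.611,-0.166). On to cell_48.

carry_out:
  targets:
    - [0.0505,-0.0233,0,0,0,0]
    - [0.0505,-0.0233,0,0,0,0]
    - [0.0505,-0.0233,0,0,0,0]
    - [0.0505,-0.0233,0,0,0,0]
    - [0.0505,-0.0233,0,0,0,0]
    - [0.0505,-0.0233,0,0,0,0]
    - [0.0505,-0.0233,0,0,0,0]
    - [0.0505,-0.0233,0,0,0,0]

```text
t: 11.25
eef_pos: [0.4373, 0.1665, 0.144]
tcp_rot: [-2.262, -2.178, 0.004]
force: [1.3, -0.3, -0.1]
opening: 0.0738
grasp_force: 0.0
```

carry_out:
  targets:
    - [0,0,0,0,0,0]
    - [0,0,0,0,0,0]

```text
t: 11.5
eef_pos: [0.4388, 0.165, 0.1446]
tcp_rot: [-2.261, -2.18, 0.003]
force: [1.0, -1.0, -0.5]
opening: 0.0744
grasp_force: 0.0
```

```bash
python3 - <<'E'
from h import *
look("w4"); o=get_obs();print(o["eef_pos"],o["tcp_rot"])
# check placed cell: fit ring top (z=.034) in both fixed views
for n,z in(("scene",.034),("side",.034)):
    C=cam(n);xs=np.arange(.66,.56,-.0005);ys=np.arange(-.30,-.19,.0005)
    Y,X=np.meshgrid(ys,xs);uv=proj(np.c_[X.ravel(),Y.ravel(),np.full(X.size,.016+.009)],C).astype(np.float32)
    g=cv2.cvtColor(cv2.remap(C[0],uv[:,0].reshape(X.shape),uv[:,1].reshape(X.shape),1),cv2.COLOR_RGB2GRAY)
    m=(g<70).astype(np.uint8);cs,_=cv2.findContours(m,0,2);c=max(cs,key=cv2.contourArea)
    (u,v),r=cv2.minEnclosingCircle(c);mm=cv2.moments(cv2.convexHull(c));print(n,.66-mm["m01"]/mm["m00"]*.0005,-.30+mm["m10"]/mm["m00"]*.0005,r)
E
```

```text
[0.4239 0.0562] 25.8 29.4 [247. 306.]
[0.4377 0.1658] 48.3 48.9 [258. 190.]
[0.5421 0.2747] 37.8 40.1 [393.  43.]
[0.43930373 0.16448164 0.1448628 ] [-2.26271099 -2.17836362  0.00249444]
scene 0.579491296283882 -0.27532192576702197 82.65147399902344
side 0.6111133350223799 -0.2527692656870197 83.9830551147461
```

Both fixed views and the wrist view agree on cell_48. Moving by the wrist offset and gripping.

carry_out:
  targets:
    - [0.0011,-0.0014,0.045,0,0,0]
    - [0,0,0.045,0,0,0]
    - [0,0,0.03,0,0,0]
    - [0,0,0.018,0,0,0]
    - [0,0,0.0067,0,0,0]
    - [0,0,0,0,0,0]

```text
t: 12.4
eef_pos: [0.4385, 0.1657, 0.001]
tcp_rot: [-2.264, -2.178, 0.001]
force: [0.2, -0.5, -0.4]
opening: 0.0742
grasp_force: 0.0
```

carry_out:
  targets:
    - [0,0,0,0,0,0]
    - [0,0,0,0,0,0]
    - [0,0,0,0,0,0]
    - [0,0,0,0,0,0]
    - [0,0,0,0,0,0]
  grip: 0.04

```text
t: 13.02
eef_pos: [0.4392, 0.1664, 0.0023]
tcp_rot: [2.261, 2.179, 0.002]
force: [-1.8, -1.4, 6.7]
opening: 0.0465
grasp_force: 30.9
```

carry_out:
  targets:
    - [0,0,-0.015,0,0,0]
    - [0,0,-0.03,0,0,0]
    - [0,0,-0.035,0,0,0]
    - [-0.0464,0.0265,0,0,0,0]
    - [-0.0464,0.0265,0,0,0,0]
    - [-0.0464,0.0265,0,0,0,0]
    - [-0.0464,0.0265,0,0,0,0]
    - [-0.0464,0.0265,0,0,0,0]

```text
t: 14.02
eef_pos: [0.5624, -0.0719, 0.0817]
tcp_rot: [2.262, 2.179, 0.001]
force: [-0.0, 0.4, -0.3]
opening: 0.0468
grasp_force: 31.2
```

carry_out:
  targets:
    - [-0.0464,0.0265,0,0,0,0]
    - [-0.0464,0.0267,0,0,0,0]
    - [0,0,0,0,0,0]
    - [0,0,0,0,0,0]

```text
t: 14.52
eef_pos: [0.6109, -0.1647, 0.0808]
tcp_rot: [-2.262, -2.178, 0.0]
force: [0.1, 0.5, -1.5]
opening: 0.0466
grasp_force: 31.2
```

```bash
cat >> h.py <<'E'
def fit(C,xc,yc,zp,s=.00025,h=.045):
    xs=np.arange(xc+h,xc-h,-s);ys=np.arange(yc-h,yc+h,s)
    Y,X=np.meshgrid(ys,xs);uv=proj(np.c_[X.ravel(),Y.ravel(),np.full(X.size,zp)],C).astype(np.float32)
    return cv2.remap(C[0],uv[:,0].reshape(X.shape),uv[:,1].reshape(X.shape),cv2.INTER_LINEAR)
E
python3 - <<'E'
from h import *
C=cam("wrist");print([get_obs()[k].round(4) for k in("eef_pos","force")])
rail(C,-.22,.09,"r5")
a=fit(C,.614,-.0855,.016)
cv2.imwrite("pics/w5.png",np.vstack([cv2.imread("pics/r5.png")[:,:512],C[0][104:,:,::-1]]))
E
```

```text
[array([ 0.6107, -0.164 ,  0.0808]), array([ 0.0918,  0.9042, -1.4393])]
```

View pics/w5.png

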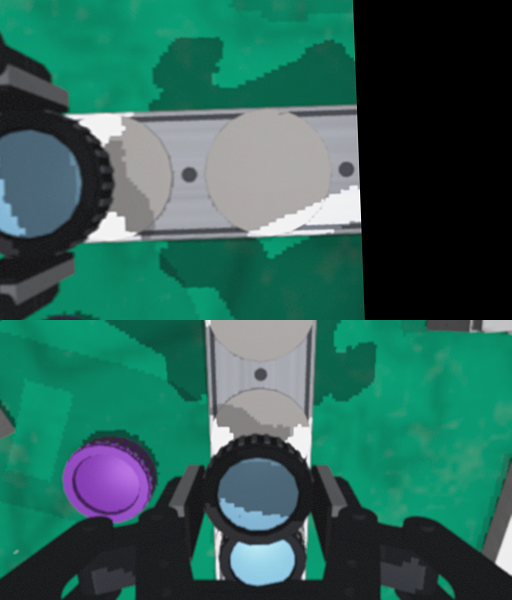

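Carried cell_48 is level. The third seat shows at flattened columns 205-331, rows 108-235, about (0.614,-0.086), which is exactly one 80 mm pitch on. Lowering.

carry_out:
  targets:
    - [-0.0016,0.0008,0.025,0,0,0]
    - [0,0,0.02,0,0,0]
    - [0,0,0.01,0,0,0]
    - [0,0,0.004,0,0,0]
    - [0,0,0.0015,0,0,0]
    - [0,0,0.0006,0,0,0]
    - [0,0,0,0,0,0]
    - [0,0,0,0,0,0]

```text
t: 15.58
eef_pos: [0.6125, -0.167, 0.0203]
tcp_rot: [2.262, 2.179, 0.0]
force: [0.4, -0.4, -1.1]
opening: 0.0466
grasp_force: 31.2
```

carry_out:
  targets:
    - [0,0,0.0006,0,0,0]
    - [0,0,0.0006,0,0,0]
    - [0,0,0,0,0,0]
    - [0,0,0,0,0,0]

```text
t: 16.08
eef_pos: [0.6123, -0.1668, 0.0187]
tcp_rot: [-2.263, -2.18, 0.0]
force: [-0.1, 0.0, -0.9]
opening: 0.0464
grasp_force: 31.2
```

carry_out:
  targets:
    - [0,0,0.0006,0,0,0]
    - [0,0,0.0006,0,0,0]
    - [0,0,0,0,0,0]
    - [0,0,0,0,0,0]

```text
t: 16.58
eef_pos: [0.6124, -0.1669, 0.0184]
tcp_rot: [-2.262, -2.18, 0.0]
force: [-3.1, 0.6, 5.5]
opening: 0.0464
grasp_force: 31.8
```

carry_out:
  targets:
    - [0,0,0.0004,0,0,0]
    - [0,0,0,0,0,0]

```text
t: 16.82
eef_pos: [0.6124, -0.1669, 0.0184]
tcp_rot: [-2.262, -2.179, 0.0]
force: [-3.9, 1.6, 7.3]
opening: 0.0465
grasp_force: 32.0
```

carry_out:
  targets:
    - [0,0,0,0,0,0]
    - [0,0,0,0,0,0]
    - [0,0,0,0,0,0]
    - [0,0,-0.005,0,0,0]
    - [0,0,-0.02,0,0,0]
    - [0,0,-0.045,0,0,0]
    - [0,0,-0.06,0,0,0]
    - [0,0,0,0,0,0]
  grip: 0.064

```text
t: 17.82
eef_pos: [0.6167, -0.1687, 0.1565]
tcp_rot: [2.252, 2.17, 0.009]
force: [0.6, 0.1, -0.1]
opening: 0.0639
grasp_force: 0.0
```

```bash
python3 - <<'E'
from h import *
C=cam("wrist");o=get_obs();print(o["eef_pos"],o["tcp_rot"])
np.savez("c6.npz",*C)
rail(C,-.30,.09,"r6")
cv2.imwrite("pics/w6.png",np.vstack([cv2.resize(cv2.imread("pics/r6.png")[:,:400],(800,600),interpolation=2)[100:500]]))
E
```

```text
[ 0.61475488 -0.16784298  0.15278333] [2.25618207 2.17355225 0.0054768 ]
```

View pics/w6.png

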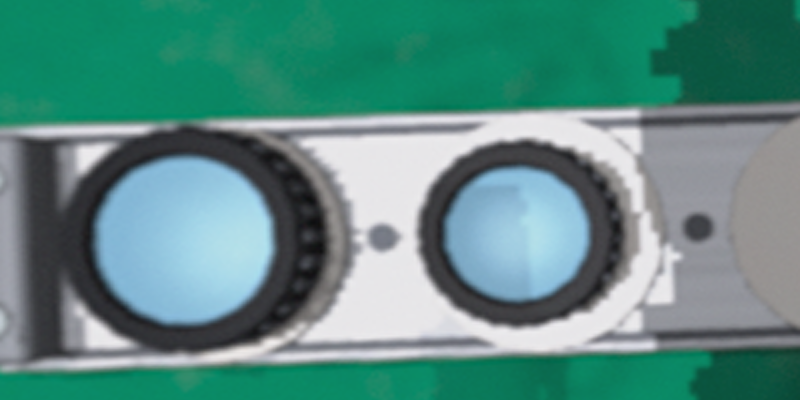

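cell_48 sits concentric on its seat: ring centre is within about 1 mm of the seat edges (seat rows 113-350, ring rows 141-325). cell_58 looks within about 2 mm; I'll check it more precisely later. On to cell_38.

carry_out:
  targets:
    - [0.0548,-0.0107,0,0,0,0]
    - [0.0548,-0.0107,0,0,0,0]
    - [0.0548,-0.0107,0,0,0,0]
    - [0.0548,-0.0107,0,0,0,0]
    - [0.0548,-0.0107,0,0,0,0]
    - [0.0548,-0.0107,0,0,0,0]
    - [0.0548,-0.0107,0,0,0,0]
    - [0.0548,-0.0107,0,0,0,0]

```text
t: 18.88
eef_pos: [0.5418, 0.276, 0.1461]
tcp_rot: [-2.262, -2.179, 0.003]
force: [0.1, -0.0, 1.2]
opening: 0.064
grasp_force: 0.0
```

carry_out:
  targets:
    - [0,0,0,0,0,0]
    - [0,0,0,0,0,0]
    - [0,0,0,0,0,0]
    - [0,0,0,0,0,0]

```text
t: 19.38
eef_pos: [0.5435, 0.2732, 0.147]
tcp_rot: [-2.265, -2.177, 0.001]
force: [0.1, 0.2, 0.6]
opening: 0.0639
grasp_force: 0.0
```

```bash
python3 - <<'E'
from h import *
o=get_obs();look("w7",z=.007); print(o["eef_pos"],o["tcp_rot"]);o=get_obs();print(o["eef_pos"],o["tcp_rot"])
E
```

```text
[0.6077 0.1128] 33.3 58.4 [331. 349.]
[0.5422 0.2742] 37.9 39.0 [258. 189.]
[0.54347594 0.2732166  0.1470152 ] [-2.26463181e+00 -2.17725586e+00  5.16633837e-04]
[0.54354138 0.27334916 0.14713039] [ 2.26457879e+00  2.17744566e+00 -4.85539848e-05]
```

View pics/w7.png

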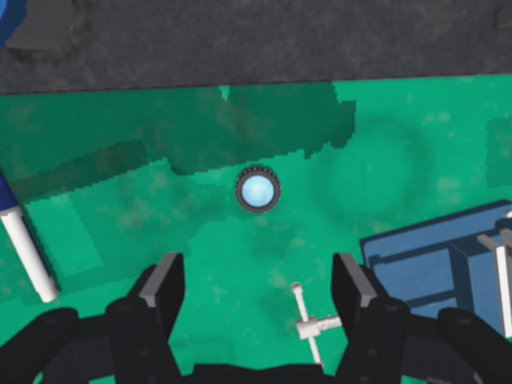

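Wrist view: cell_38 at (258,189), 38 mm across. The vise handle at (296,290)-(320,360) is 80 mm off and clear. Go down and grip.

carry_out:
  targets:
    - [0.001,-0.0013,0.045,0,0,0]
    - [0,0,0.045,0,0,0]
    - [0,0,0.03,0,0,0]
    - [0,0,0.018,0,0,0]
    - [0,0,0.0055,0,0,0]
    - [0,0,0,0,0,0]

```text
t: 20.18
eef_pos: [0.5426, 0.2756, 0.0044]
tcp_rot: [2.262, 2.179, 0.002]
force: [-0.2, -0.5, 1.1]
opening: 0.0641
grasp_force: 0.0
```

carry_out:
  targets:
    - [0,0,0,0,0,0]
    - [0,0,0,0,0,0]
    - [0,0,0,0,0,0]
    - [0,0,0,0,0,0]
    - [0,0,0,0,0,0]
  grip: 0.03

```text
t: 20.8
eef_pos: [0.5431, 0.2759, 0.0054]
tcp_rot: [2.262, 2.179, 0.004]
force: [-1.3, -0.9, 5.8]
opening: 0.036
grasp_force: 30.1
```

carry_out:
  targets:
    - [0,0,-0.015,0,0,0]
    - [0,0,-0.04,0,0,0]
    - [0,0,-0.05,0,0,0]
    - [-0.0511,0.0121,0,0,0,0]
    - [-0.0511,0.0121,0,0,0,0]
    - [-0.0511,0.0121,0,0,0,0]
    - [-0.0511,0.0121,0,0,0,0]
    - [-0.0511,0.0121,0,0,0,0]

```text
t: 21.8
eef_pos: [0.5927, 0.0163, 0.1092]
tcp_rot: [2.262, 2.179, 0.0]
force: [0.2, 0.9, -0.2]
opening: 0.036
grasp_force: 30.1
```

carry_out:
  targets:
    - [-0.0511,0.0121,0,0,0,0]
    - [-0.0511,0.0121,0.025,0,0,0]
    - [0,0,0,0,0,0]
    - [0,0,0,0,0,0]
    - [0,0,0,0,0,0]

```text
t: 22.42
eef_pos: [0.6133, -0.0838, 0.0844]
tcp_rot: [2.26, 2.181, 0.001]
force: [-1.3, -0.1, -0.6]
opening: 0.0363
grasp_force: 30.2
```

```bash
python3 - <<'E'
from h import *
C=cam("wrist");o=get_obs();print(o["eef_pos"],o["tcp_rot"],o["force"])
rail(C,-.14,.09,"r8");np.savez("c8.npz",*C)
# lens (blue) of the held cell: top at tool z-? cell top height = bottom + .014
z=o["eef_pos"][2]-.004+.014
hsv=cv2.cvtColor(C[0],cv2.COLOR_RGB2HSV);m=cv2.inRange(hsv,(95,60,60),(125,255,255));m[:180]=0
cs,_=cv2.findContours(m,0,2);c=max(cs,key=cv2.contourArea);P,w,l=disc(c,z,C);print("lens",P,w,l,P-o["eef_pos"][:2])
cv2.imwrite("pics/w8.png",np.vstack([cv2.copyMakeBorder(cv2.imread("pics/r8.png"),0,0,0,52,0),C[0][104:,:,::-1]]))
E
```

```text
[ 0.61339393 -0.08369335  0.08444892] [2.25990086e+00 2.18113817e+00 1.00464355e-03] [-0.05285459  1.09384394 -0.48014701]
lens [ 0.61223604 -0.08313886] 25.438201904296875 25.608837127685547 [-0.00115789  0.00055448]
```

View pics/w8.png

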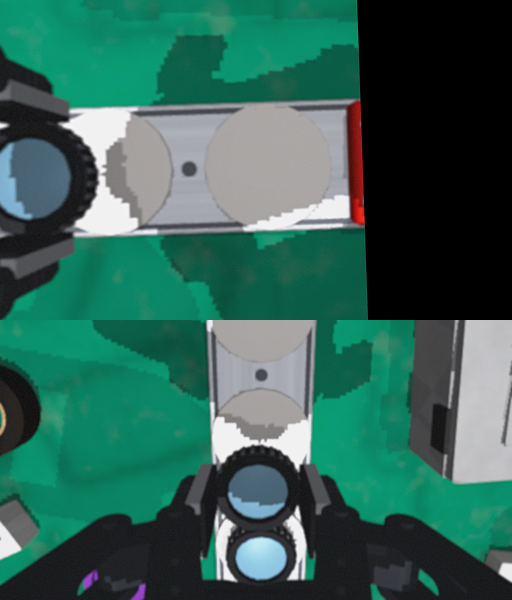

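Red-end seat is at flattened columns 205-331, rows 103-228, about (0.6173,-0.006) in the wrist frame. In that frame the held cell_38 is at (0.6122,-0.0831) and its seat at (0.6143,-0.086). Correct, then lower.

carry_out:
  targets:
    - [-0.0028,0.0022,0.025,0,0,0]
    - [0,0,0.02,0,0,0]
    - [0,0,0.01,0,0,0]
    - [0,0,0.004,0,0,0]
    - [0,0,0.0015,0,0,0]
    - [0,0,0.0006,0,0,0]
    - [0,0,0,0,0,0]
    - [0,0,0,0,0,0]

```text
t: 23.48
eef_pos: [0.6155, -0.0881, 0.0229]
tcp_rot: [2.262, 2.179, 0.001]
force: [-0.8, 0.5, 0.7]
opening: 0.0359
grasp_force: 30.2
```

carry_out:
  targets:
    - [0,0,0.0006,0,0,0]
    - [0,0,0.0006,0,0,0]
    - [0,0,0.0006,0,0,0]
    - [0,0,0,0,0,0]
    - [0,0,0,0,0,0]

```text
t: 24.1
eef_pos: [0.6153, -0.088, 0.0214]
tcp_rot: [-2.262, -2.18, 0.0]
force: [-2.8, 0.5, 5.4]
opening: 0.0361
grasp_force: 30.7
```

carry_out:
  targets:
    - [0,0,-0.002,0,0,0]
    - [0.0013,0,0,0,0,0]
    - [0,0,0,0,0,0]
    - [0,0,0.001,0,0,0]
    - [0,0,0.0006,0,0,0]
    - [0,0,0.0004,0,0,0]
    - [0,0,0,0,0,0]
    - [0,0,0,0,0,0]

```text
t: 25.1
eef_pos: [0.6153, -0.0867, 0.0214]
tcp_rot: [-2.262, -2.179, 0.0]
force: [-2.5, 0.1, 4.6]
opening: 0.0364
grasp_force: 30.7
```

Seated, with 4.6 N contact. Release, go up, and check the row from above.

carry_out:
  targets:
    - [0,0,0,0,0,0]
    - [0,0,0,0,0,0]
    - [0,0,0,0,0,0]
    - [0,0,-0.005,0,0,0]
    - [0,0,-0.02,0,0,0]
    - [0,0,-0.045,0,0,0]
    - [0,0,-0.055,0,0,0]
    - [0,0,0,0,0,0]
  grip: 0.055

```text
t: 26.1
eef_pos: [0.6196, -0.0879, 0.1544]
tcp_rot: [2.253, 2.171, 0.011]
force: [-0.9, -0.1, 0.3]
opening: 0.0554
grasp_force: 0.0
```

carry_out:
  targets:
    - [0,0,0,0,0,0]
    - [0,0,0,0,0,0]

```text
t: 26.35
eef_pos: [0.6142, -0.0863, 0.1441]
tcp_rot: [-2.26, -2.178, 0.002]
force: [-0.3, 0.4, 0.3]
opening: 0.0548
grasp_force: 0.0
```

```bash
cat >> h.py <<'E'
def lenses(C,ztops,amin=60):
    hsv=cv2.cvtColor(C[0],cv2.COLOR_RGB2HSV);m=cv2.inRange(hsv,(93,40,60),(125,255,255))
    cs,_=cv2.findContours(m,0,2)
    for c in cs:
        if cv2.contourArea(c)>amin:
            o=[disc(c,z,C) for z in ztops]
            print(c[:,0].mean(0).round(),[(P.round(4).tolist(),round(w,1),round(l,1)) for P,w,l in o])
E
python3 - <<'E'
from h import *
C=cam("wrist");o=get_obs();print(o["eef_pos"],o["tcp_rot"])
rail(C,-.29,.11,"r9")
lenses(C,(.027,.03,.031))
cv2.imwrite("pics/w9.png",np.vstack([cv2.resize(cv2.imread("pics/r9.png")[:,:500],(800,512),interpolation=2)[100:430]]))
E
```

```text
[ 0.61417509 -0.0863393   0.14388645] [-2.26038595 -2.17744547  0.00260976]
[261. 360.] [([0.6098, -0.2384], 20.5, 40.7), ([0.6099, -0.2359], 20.3, 40.2), ([0.6099, -0.235], 20.2, 40.1)]
[261. 292.] [([0.6116, -0.1684], 36.1, 36.3), ([0.6116, -0.1666], 35.7, 35.9), ([0.6116, -0.1661], 35.6, 35.8)]
[259. 199.] [([0.6142, -0.0882], 26.8, 27.4), ([0.6142, -0.0874], 26.4, 27.1), ([0.6142, -0.0871], 26.3, 27.0)]
```

View pics/w9.png

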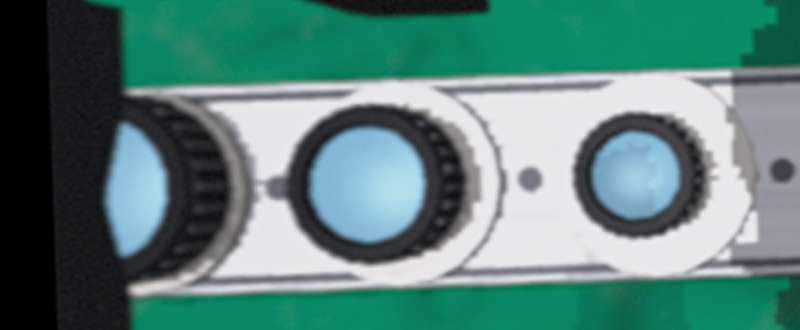

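cell_38 is centred on its seat to about 1.3 mm (seat columns 550-755, ring about 577-700 before parallax). cell_48 is good too. On to cell_28.

carry_out:
  targets:
    - [0.0271,-0.039,0,0,0,0]
    - [0.0271,-0.039,0,0,0,0]
    - [0.0271,-0.039,0,0,0,0]
    - [0.0271,-0.039,0,0,0,0]
    - [0.0271,-0.039,0,0,0,0]
    - [0,0,0,0,0,0]
    - [0,0,0,0,0,0]
    - [0,0,0,0,0,0]

```text
t: 27.4
eef_pos: [0.4264, 0.0554, 0.1458]
tcp_rot: [2.263, 2.178, -0.0]
force: [-0.0, -0.9, -0.1]
opening: 0.0549
grasp_force: 0.0
```

```bash
python3 - <<'E'
from h import *
o=get_obs();look("w10",z=.0055); print(o["eef_pos"],o["tcp_rot"],o["joint_positions"].round(2))
E
```

```text
[ 0.4363 -0.066 ] 20.5 30.1 [274. 315.]
[ 0.4363 -0.0667] 60.5 70.5 [274. 316.]
[0.4238 0.0546] 25.4 27.0 [256. 192.]
[0.6043 0.1596] 32.7 70.5 [489.  48.]
[0.42641205 0.05541199 0.14579773] [ 2.26342730e+00  2.17843239e+00 -3.27314392e-05] [-0.11 -0.18  2.23 -0.    1.09 -0.07]
```

View pics/w10.png

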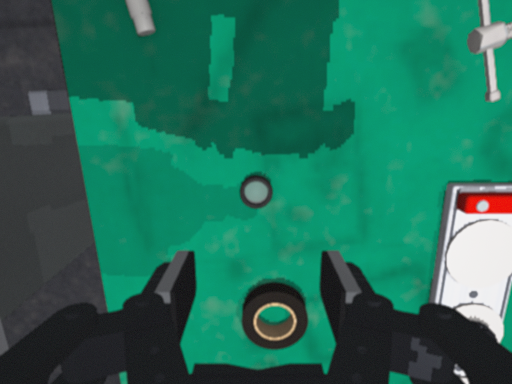

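Wrist view: cell_28 at (256,192), tape roll at (275,315), well clear. Go down and grip.

carry_out:
  targets:
    - [-0.001,-0.002,0.04,0,0,0]
    - [0,0,0.04,0,0,0]
    - [0,0,0.035,0,0,0]
    - [0,0,0.02,0,0,0]
    - [0,0,0.0085,0,0,0]
    - [0,0,0,0,0,0]
    - [0,0,0,0,0,0]

```text
t: 28.32
eef_pos: [0.4246, 0.0549, 0.0032]
tcp_rot: [2.262, 2.178, 0.002]
force: [0.9, -0.4, -0.1]
opening: 0.055
grasp_force: 0.0
```

carry_out:
  targets:
    - [0,0,0,0,0,0]
    - [0,0,0,0,0,0]
    - [0,0,0,0,0,0]
    - [0,0,0,0,0,0]
    - [0,0,0,0,0,0]
  grip: 0.02

```text
t: 28.95
eef_pos: [0.4242, 0.055, 0.0032]
tcp_rot: [2.262, 2.179, 0.001]
force: [-2.5, -0.2, 6.5]
opening: 0.0255
grasp_force: 29.3
```

carry_out:
  targets:
    - [0,0,-0.015,0,0,0]
    - [0,0,-0.03,0,0,0]
    - [0,0,-0.035,0,0,0]
    - [-0.0107,0.0391,0,0,0,0]
    - [-0.0107,0.0391,0,0,0,0]
    - [-0.0107,0.0391,0,0,0,0]
    - [-0.0107,0.0391,0,0,0,0]
    - [-0.0107,0.0391,0,0,0,0]

```text
t: 29.95
eef_pos: [0.618, -0.006, 0.0829]
tcp_rot: [2.262, 2.179, 0.001]
force: [-0.1, -0.5, -0.3]
opening: 0.0252
grasp_force: 29.6
```

carry_out:
  targets:
    - [0,0,0,0,0,0]
    - [0,0,0,0,0,0]
    - [0,0,0,0,0,0]

```text
t: 30.32
eef_pos: [0.6156, -0.0051, 0.0822]
tcp_rot: [-2.261, -2.179, 0.001]
force: [-0.1, -0.3, -0.3]
opening: 0.0257
grasp_force: 29.6
```

```bash
python3 - <<'E'
from h import *
C=cam("wrist");o=get_obs();print(o["eef_pos"],o["tcp_rot"],o["force"])
hsv=cv2.cvtColor(C[0],cv2.COLOR_RGB2HSV)
r=cv2.inRange(hsv,(0,150,80),(6,255,255))|cv2.inRange(hsv,(174,150,80),(180,255,255))
cs,_=cv2.findContours(r,0,2);c=max(cs,key=cv2.contourArea);print("red top",disc(c,.028,C))
rail(C,-.06,.10,"r11")
cv2.imwrite("pics/w11.png",np.vstack([cv2.copyMakeBorder(cv2.imread("pics/r11.png"),0,0,0,192,0)[100:],C[0][:,:,::-1]][0:2])[:600])
E
```

```text
[ 0.61571981 -0.00512999  0.08222855] [-2.26154492e+00 -2.17959372e+00  6.70835884e-04] [ 0.33964495 -0.46062222 -0.54353039]
red top (array([0.61867292, 0.04243259]), 14.614466667175293, 58.03293991088867)
```

View pics/w11.png

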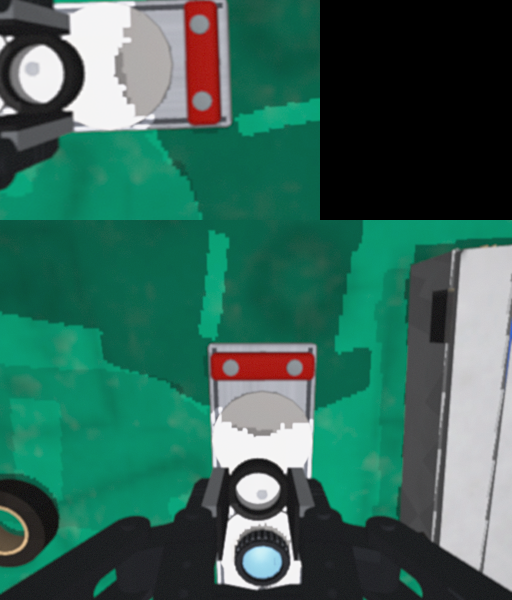

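Wrist view: the seat's right edge is at flattened column 172 and the red top at (0.6187,0.0424), so the seat is at (0.617,-0.0058). The held cell_28 ring is at raw pixel about (258,267). Lower close to the seat, then read the settled offset.

carry_out:
  targets:
    - [0,0,0.025,0,0,0]
    - [0,0,0.02,0,0,0]
    - [0,0,0.01,0,0,0]
    - [0,0,0.004,0,0,0]
    - [0,0,0,0,0,0]
    - [0,0,0,0,0,0]
    - [0,0,0,0,0,0]

```text
t: 31.25
eef_pos: [0.6174, -0.0058, 0.024]
tcp_rot: [2.262, 2.179, 0.001]
force: [0.0, 0.3, 0.2]
opening: 0.0256
grasp_force: 29.7
```

```bash
python3 - <<'E'
from h import *
C=cam("wrist");o=get_obs();print(o["eef_pos"],o["tcp_rot"],o["force"])
z=o["eef_pos"][2]-.003+.011
g=cv2.cvtColor(C[0],cv2.COLOR_RGB2GRAY);
P=cast([(258,267.5)],z,C);print("ring centre guess",P)
hsv=cv2.cvtColor(C[0],cv2.COLOR_RGB2HSV)
roi=g[225:310,215:300]
cc=cv2.HoughCircles(cv2.medianBlur(roi,3),cv2.HOUGH_GRADIENT,1,60,param1=100,param2=15,minRadius=15,maxRadius=40)
print(cc)
for u,v,r in cc[0]: print(cast([(u+215,v+225)],z,C),r)
r=cv2.inRange(hsv,(0,150,80),(6,255,255))|cv2.inRange(hsv,(174,150,80),(180,255,255))
cs,_=cv2.findContours(r,0,2);c=max(cs,key=cv2.contourArea);print("red top",disc(c,.028,C))
E
```

```text
[ 0.61727293 -0.00575759  0.02384699] [2.26194760e+00 2.17891092e+00 1.01590852e-03] [ 0.12425138  0.08722609 -0.46380295]
ring centre guess [[ 0.61664687 -0.00248133  0.03184699]]
[[[42.5 40.5 28.8]]]
[[ 0.61646681 -0.00153158  0.03184699]] 28.8
red top (array([0.61864293, 0.04265772]), 15.823566436767578, 58.635337829589844)
```

```bash
python3 - <<'E'
from h import *
C=cam("wrist");o=get_obs();e=o["eef_pos"];print(e)
z=e[2]-.003+.011
g=cv2.cvtColor(C[0],cv2.COLOR_RGB2GRAY)
print("expected px of centre",proj([e[0],e[1],z],C), "rim -y",proj([e[0],e[1]-.014,z],C))
print("col258",list(zip(range(222,312,2),g[222:312:2,258].tolist())))
m=(g>110).astype(np.uint8);n,l,s,c=cv2.connectedComponentsWithStats(m,connectivity=4)
for k in range(1,n):
    if s[k][4]>150 and 220<c[k][0]<300 and 230<c[k][1]<310:
        cs,_=cv2.findContours((l==k).astype(np.uint8),0,2);print(s[k],c[k],disc(cs[0],z,C))
E
```

```text
[ 0.61712736 -0.00574569  0.02367494]
expected px of centre [[259.61516505 274.28927426]] rim -y [[260.71043567 302.81213327]]
col258 [(222, 181), (224, 179), (226, 180), (228, 181), (230, 181), (232, 176), (234, 149), (236, 134), (238, 62), (240, 26), (242, 29), (244, 33), (246, 35), (248, 38), (250, 35), (252, 68), (254, 176), (256, 206), (258, 205), (260, 207), (262, 207), (264, 207), (266, 208), (268, 207), (270, 207), (272, 208), (274, 206), (276, 205), (278, 202), (280, 214), (282, 236), (284, 154), (286, 130), (288, 117), (290, 50), (292, 27), (294, 33), (296, 54), (298, 52), (300, 141), (302, 249), (304, 246), (306, 246), (308, 246), (310, 246)]
[ 236  253   44   36 1211] [257.5433526  270.35012386] (array([ 0.61628603, -0.0038622 ]), 16.881366729736328, 18.02657127380371)
```

The rim edge and lens centre both put the held cell 1.7 mm too far towards the red stop. Shift and lower.

carry_out:
  targets:
    - [-0.0016,0.0005,0,0,0,0]
    - [0,0,0.002,0,0,0]
    - [0,0,0.001,0,0,0]
    - [0,0,0.0006,0,0,0]
    - [0,0,0.0005,0,0,0]
    - [0,0,0,0,0,0]
    - [0,0,0,0,0,0]

```text
t: 32.22
eef_pos: [0.6173, -0.0073, 0.0193]
tcp_rot: [2.262, 2.18, -0.0]
force: [-1.6, 0.6, 2.4]
opening: 0.0257
grasp_force: 29.8
```

carry_out:
  targets:
    - [0,0,0.0005,0,0,0]
    - [0,0,0,0,0,0]
    - [0,0,0,0,0,0]

```text
t: 32.6
eef_pos: [0.6174, -0.0073, 0.0193]
tcp_rot: [-2.262, -2.18, 0.0]
force: [-2.8, -0.1, 4.9]
opening: 0.0253
grasp_force: 30.1
```

carry_out:
  targets:
    - [0,0,0,0,0,0]
    - [0,0,0,0,0,0]
    - [0,0,0,0,0,0]
    - [0,0,-0.005,0,0,0]
    - [0,0,-0.02,0,0,0]
    - [0,0,-0.045,0,0,0]
    - [0,0,-0.055,0,0,0]
    - [0,0,0,0,0,0]
  grip: 0.045

```text
t: 33.6
eef_pos: [0.6217, -0.008, 0.1522]
tcp_rot: [2.254, 2.172, 0.013]
force: [-0.3, -0.4, 0.7]
opening: 0.0445
grasp_force: 0.0
```

carry_out:
  targets:
    - [-0.05,0,-0.02,0,0,0]
    - [-0.05,0,-0.02,0,0,0]
    - [-0.05,0,-0.02,0,0,0]
    - [-0.04,0,-0.02,0,0,0]
    - [0,0,0,0,0,0]
    - [0,0,0,0,0,0]
    - [0,0,0,0,0,0]

```text
t: 34.48
eef_pos: [0.6097, -0.1955, 0.2224]
tcp_rot: [-2.259, -2.18, 0.001]
force: [1.7, 0.7, -0.4]
opening: 0.0447
grasp_force: 0.0
```

```bash
cat > chk.py <<'E'
from h import *
from scipy.optimize import least_squares
C=cam("wrist");o=get_obs();print(o["eef_pos"],o["tcp_rot"],o["t"])
np.savez("last.npz",img=C[0],K=C[1],M=C[2],p=C[3])
g=cv2.GaussianBlur(cv2.cvtColor(C[0],cv2.COLOR_RGB2GRAY),(3,3),0).astype(float)
hsv=cv2.cvtColor(C[0],cv2.COLOR_RGB2HSV)
def edge(c,z,r0,r1,sign,angs):
    # along rays from c on plane z, the strongest step (sign +1: dark to bright outwards)
    rr=np.arange(r0,r1,.0002);out=[]
    for a in angs:
        P=np.c_[c[0]+rr*np.cos(a),c[1]+rr*np.sin(a),np.full(len(rr),z)]
        uv=proj(P,C).astype(np.float32);v=cv2.remap(g.astype(np.float32),uv[:,:1],uv[:,1:],1)[:,0]
        d=sign*np.gradient(v);k=d.argmax()
        if d[k]>2: out.append(P[k,:2])
    return np.array(out)
def circ(Q,r):
    s=least_squares(lambda p:np.hypot(Q[:,0]-p[0],Q[:,1]-p[1])-r,Q.mean(0),loss="soft_l1",f_scale=.0004)
    return s.x,np.median(abs(s.fun))
A=np.radians(np.arange(0,360,4))
for i,(d,h) in enumerate(((28,11),(38,14),(48,16),(58,18))):
    s0=np.array([.6172-.003*i,-.006-.08*i]);d=d/2000;z=.016+h/1000
    # camera is on +y side or near: use rim edges facing away (-y half) for top rim
    away=np.arctan2(s0[1]-C[3][1],s0[0]-C[3][0]);Ar=away+np.radians(np.arange(-70,71,4))
    Q=edge(s0,z,d-.005,d+.006,1,Ar);c,e=circ(Q,d)
    S=edge(s0,.016,.029,.036,-1,A);S2=S
    cs,es=circ(S,.032)
    print(i+1,"cell",c.round(4),round(e*1000,2),"seat",cs.round(4),round(es*1000,2),len(S),"off mm",((c-cs)*1000).round(1))
m=cv2.inRange(hsv,(0,150,80),(6,255,255))|cv2.inRange(hsv,(174,150,80),(180,255,255))
cs,_=cv2.findContours(m,0,2)
if cs:c=max(cs,key=cv2.contourArea);print("red top",disc(c,.028,C))
E
python3 chk.py
```

```text
[ 0.6098299  -0.19556449  0.22245179] [-2.25921738e+00 -2.18000759e+00  8.39801902e-04] 34.525chk.py:17: RuntimeWarning: Mean of empty slice.
  s=least_squares(lambda p:np.hypot(Q[:,0]-p[0],Q[:,1]-p[1])-r,Q.mean(0),loss="soft_l1",f_scale=.0004)
  ret = ret.dtype.type(ret / rcount)
Traceback (most recent call last):
  File "chk.py", line 24, in <module>
    Q=edge(s0,z,d-.005,d+.006,1,Ar);c,e=circ(Q,d)
                                        ~~~~^^^^^
  File "chk.py", line 17, in circ
    s=least_squares(lambda p:np.hypot(Q[:,0]-p[0],Q[:,1]-p[1])-r,Q.mean(0),loss="soft_l1",f_scale=.0004)
ValueError: Initial guess is outside of provided bounds
```

carry_out:
  targets:
    - [0.035,0,-0.01,0,0,0]
    - [0.035,0,-0.01,0,0,0]
    - [0,0,0,0,0,0]
    - [0,0,0,0,0,0]
    - [0,0,0,0,0,0]
  grip: 0.085

```text
t: 35.15
eef_pos: [0.6125, -0.1277, 0.2428]
tcp_rot: [-2.263, -2.178, 0.001]
force: [-0.9, 0.7, -0.1]
opening: 0.0849
grasp_force: 0.0
```

```bash
sed -i 's/if d\[k\]>2: out/if d[k]>1: out/' chk.py; python3 chk.py
```

```text
[ 0.61250975 -0.1278589   0.24288371] [-2.26284841e+00 -2.17786205e+00  9.82589352e-04] 35.2
1 cell [0.6184 0.016 ] 2.9 seat [ 0.6171 -0.0063] 1.19 61 off mm [ 1.3 22.3]
2 cell [ 0.6142 -0.0874] 0.24 seat [ 0.6141 -0.0866] 1.25 53 off mm [ 0.1 -0.7]
3 cell [ 0.6115 -0.1657] 0.22 seat [ 0.6116 -0.1672] 0.51 70 off mm [-0.1  1.5]
4 cell [ 0.6104 -0.2433] 0.48 seat [ 0.6083 -0.2432] 1.21 58 off mm [ 2.1 -0.1]
red top (array([ 0.87874934, -0.19877341]), 19.415283203125, 33.73979949951172)
```

Row check: cells 2 and 3 are within about 1.5 mm, but cell_58 is about 3 mm off, so I'll re-seat it.

carry_out:
  targets:
    - [-0.04,0.001,0.03,0,0,0]
    - [-0.04,0.001,0.03,0,0,0]
    - [-0.0355,0.0002,0.03,0,0,0]
    - [0,0,0.03,0,0,0]
    - [0,0,0,0,0,0]
    - [0,0,0,0,0,0]
    - [0,0,0,0,0,0]
    - [0,0,0,0,0,0]

```text
t: 36.2
eef_pos: [0.6115, -0.2427, 0.1253]
tcp_rot: [2.26, 2.178, 0.001]
force: [0.1, -0.4, -0.9]
opening: 0.085
grasp_force: 0.0
```

```bash
sed -i 's/^for i,(d,h) in.*/import sys\nfor i,(d,h) in enumerate(((28,11),(38,14),(48,16),(58,18))):\n    if str(i+1) not in sys.argv[1]: continue/; s/print(i+1,"cell"/print(i+1,"exp",s0,"cell"/' chk.py
cat >> chk.py <<'E'
# grey stop / rail: seat right edge profile along rail line from the seat centre, gray values every 1 mm
for i in sys.argv[1]:
    i=int(i)-1;s0=np.array([.6172-.003*i,-.006-.08*i])
    for sg in(1,-1):
        for off in(-.012,0,.012):
            rr=np.arange(.024,.042,.001);P=np.c_[s0[0]+off+.0375*sg*rr,s0[1]+sg*np.sqrt(rr**2),np.full(len(rr),.016)]
            uv=proj(P,C).astype(np.float32);print(i+1,sg,off,cv2.remap(g.astype(np.float32),uv[:,:1],uv[:,1:],1)[:,0].astype(int).tolist())
E
python3 chk.py 34
```

```text
[ 0.61131241 -0.2426744   0.12497055] [2.26045976e+00 2.17877436e+00 8.60055607e-04] 36.25
3 exp [ 0.6112 -0.166 ] cell [ 0.6109 -0.1681] 0.29 seat [ 0.6114 -0.1669] 1.04 64 off mm [-0.6 -1.3]
4 exp [ 0.6082 -0.246 ] cell [ 0.61   -0.2438] 0.24 seat [ 0.6088 -0.2457] 1.71 52 off mm [1.2 1.9]
3 1 -0.012 [155, 155, 155, 154, 152, 146, 144, 146, 164, 193, 210, 227, 232, 231, 231, 231, 231, 231]
3 1 0 [109, 146, 156, 156, 156, 156, 155, 152, 149, 149, 147, 124, 88, 71, 71, 71, 71, 70]
3 1 0.012 [155, 155, 155, 155, 152, 149, 150, 150, 151, 150, 150, 150, 150, 150, 150, 150, 150, 150]
3 -1 -0.012 [122, 143, 151, 150, 145, 139, 141, 148, 151, 151, 152, 151, 151, 151, 151, 152, 152, 152]
3 -1 0 [29, 42, 85, 130, 150, 153, 151, 145, 142, 149, 152, 141, 107, 76, 68, 69, 69, 69]
3 -1 0.012 [104, 140, 153, 153, 152, 152, 150, 151, 154, 154, 154, 154, 154, 154, 154, 154, 154, 154]
4 1 -0.012 [62, 69, 83, 110, 133, 134, 133, 171, 217, 228, 198, 163, 151, 152, 152, 152, 152, 152]
4 1 0 [27, 29, 34, 41, 64, 100, 129, 139, 136, 143, 153, 153, 136, 102, 77, 69, 69, 69]
4 1 0.012 [26, 50, 99, 139, 145, 140, 143, 150, 154, 154, 154, 154, 154, 154, 154, 154, 154, 154]
4 -1 -0.012 [44, 51, 59, 60, 60, 64, 84, 134, 185, 204, 193, 184, 179, 164, 140, 107, 74, 57]
4 -1 0 [163, 156, 131, 86, 48, 47, 57, 62, 62, 65, 86, 120, 145, 152, 146, 122, 87, 63]
4 -1 0.012 [124, 82, 51, 49, 58, 62, 62, 64, 82, 128, 186, 216, 206, 172, 146, 122, 92, 67]
```

```bash
cat > top.py <<'E'
import sys
sys.argv=[sys.argv[0],"",*sys.argv[1:]]
exec(open("chk.py").read().split("import sys")[0])
i=int(sys.argv[2])-1;d,h=((28,11),(38,14),(48,16),(58,18))[i];d/=2000
s0=np.array([.6172-.003*i,-.006-.08*i]);z=.016+h/1000
print("cam",C[3].round(3))
def fitc(Q):
    s=least_squares(lambda p:np.hypot(Q[:,0]-p[0],Q[:,1]-p[1])-p[2],[*Q.mean(0),.02],loss="soft_l1",f_scale=.0003)
    return s.x.round(4),round(float(np.median(abs(s.fun)))*1000,2),len(Q)
c=s0
for _ in range(2):
    r=fitc(edge(c,z,d-.004,d+.004,1,A));c=r[0][:2]
print("outer rim",r,"off",((c-s0)*1000).round(1))
c2=c
for _ in range(2):
    r=fitc(edge(c2,z-.002,d*.45,d*.92,-1,A));c2=r[0][:2]
print("lens edge",r,"off",((c2-s0)*1000).round(1))
E
python3 top.py 3
```

```text
[ 0.61114081 -0.24260471  0.12462374] [2.26092877e+00 2.17909180e+00 6.65261534e-04] 36.3
cam [ 0.613 -0.171  0.268]
outer rim (array([ 0.6113, -0.1675,  0.0234]), 0.19, 90) off [ 0.1 -1.5]
lens edge (array([ 0.6114, -0.1675,  0.017 ]), 0.18, 90) off [ 0.2 -1.5]
```

carry_out:
  targets:
    - [-0.035,0,0,0,0,0]
    - [-0.038,0,0,0,0,0]
    - [0,0,0,0,0,0]
    - [0,0,0,0,0,0]
    - [0,0,0,0,0,0]

```text
t: 36.92
eef_pos: [0.608, -0.3145, 0.1235]
tcp_rot: [-2.261, -2.18, -0.0]
force: [0.8, 0.4, -0.1]
opening: 0.0848
grasp_force: 0.0
```

```bash
python3 top.py 4
```

```text
[ 0.6080885  -0.31452159  0.12358851] [-2.26095798e+00 -2.18068310e+00 -1.30904821e-04] 36.975
cam [ 0.61  -0.243  0.266]
outer rim (array([ 0.6097, -0.2456,  0.0283]), 0.17, 90) off [1.5 0.4]
lens edge (array([ 0.6097, -0.2457,  0.021 ]), 0.13, 90) off [1.5 0.3]
```

Overhead fits put cell_58 about 1.5 mm and cell_48 about 1.5 mm from centre, so no re-seating is needed. Checking cells 38 and 28 the same way.

carry_out:
  targets:
    - [0.04,0,0,0,0,0]
    - [0.04,0,0,0,0,0]
    - [0.04,0,0,0,0,0]
    - [0.037,0,0,0,0,0]
    - [0,0,0,0,0,0]
    - [0,0,0,0,0,0]
    - [0,0,0,0,0,0]

```text
t: 37.85
eef_pos: [0.6139, -0.1596, 0.1238]
tcp_rot: [2.263, 2.178, -0.0]
force: [-0.2, -0.7, -0.6]
opening: 0.0853
grasp_force: 0.0
```

```bash
python3 top.py 2; python3 chk.py 2|tail -7
```

```text
[ 0.61384107 -0.15975558  0.12369113] [2.26361270e+00 2.17801453e+00 2.52981715e-05] 37.9
cam [ 0.616 -0.089  0.266]
outer rim (array([ 0.6142, -0.0884,  0.0185]), 0.13, 90) off [ 0.  -2.4]
lens edge (array([ 0.6142, -0.0884,  0.013 ]), 0.1, 90) off [ 0.  -2.4]
2 exp [ 0.6142 -0.086 ] cell [ 0.6144 -0.089 ] 0.18 seat [ 0.6143 -0.0866] 1.22 62 off mm [ 0.1 -2.3]
2 1 -0.012 [155, 154, 154, 155, 153, 145, 142, 147, 149, 148, 149, 149, 154, 168, 175, 175, 187, 215]
2 1 0 [155, 155, 155, 155, 155, 155, 154, 150, 148, 151, 149, 131, 93, 72, 71, 71, 71, 70]
2 1 0.012 [156, 156, 155, 154, 151, 149, 152, 152, 152, 152, 152, 152, 152, 152, 152, 152, 152, 152]
2 -1 -0.012 [152, 152, 152, 149, 142, 136, 140, 148, 150, 150, 149, 149, 148, 149, 149, 149, 149, 149]
2 -1 0 [152, 153, 152, 153, 153, 152, 151, 148, 147, 151, 152, 136, 103, 75, 67, 68, 68, 68]
2 -1 0.012 [153, 153, 153, 153, 151, 147, 146, 150, 154, 155, 155, 154, 155, 155, 154, 154, 155, 155]
```

carry_out:
  targets:
    - [0.04,0,0,0,0,0]
    - [0.04,0,0,0,0,0]
    - [0,0,0,0,0,0]
    - [0,0,0,0,0,0]
    - [0,0,0,0,0,0]

```text
t: 38.58
eef_pos: [0.6169, -0.0801, 0.1237]
tcp_rot: [2.264, 2.178, -0.0]
force: [0.5, -0.2, 0.2]
opening: 0.085
grasp_force: 0.0
```

```bash
python3 top.py 1; python3 chk.py 1|tail -8
```

```text
[ 0.61686195 -0.08007366  0.12364335] [ 2.26414415e+00  2.17763139e+00 -9.26799034e-05] 38.625
cam [ 0.619 -0.009  0.266]
outer rim (array([ 0.6163, -0.0076,  0.0133]), 0.12, 90) off [-0.9 -1.6]
lens edge (array([ 0.6164, -0.0076,  0.0099]), 0.1, 90) off [-0.8 -1.6]
1 exp [ 0.6172 -0.006 ] cell [ 0.6167 -0.0083] 0.13 seat [ 0.6172 -0.0068] 1.08 54 off mm [-0.5 -1.5]
red top (array([0.6182731 , 0.04097192]), 16.270694732666016, 58.024105072021484)
1 1 -0.012 [152, 152, 152, 152, 150, 143, 142, 151, 153, 153, 153, 153, 153, 153, 153, 145, 105, 51]
1 1 0 [153, 153, 153, 153, 152, 152, 152, 152, 153, 155, 155, 155, 155, 150, 132, 110, 70, 39]
1 1 0.012 [153, 153, 153, 152, 151, 152, 153, 154, 154, 154, 154, 154, 154, 150, 133, 99, 57, 36]
1 -1 -0.012 [149, 150, 150, 149, 148, 146, 149, 151, 152, 152, 152, 152, 152, 151, 150, 150, 150, 150]
1 -1 0 [150, 150, 150, 150, 150, 149, 148, 146, 148, 152, 153, 142, 108, 74, 67, 68, 67, 67]
1 -1 0.012 [150, 150, 151, 150, 149, 146, 146, 151, 154, 154, 155, 154, 154, 155, 155, 155, 154, 154]
```

cell_38 is 2.4 mm off along the rail, and there is ample time, so I'll re-grip it and shift it.

carry_out:
  targets:
    - [-0.008,-0.0024,0.03,0,0,0]
    - [0,0,0.03,0,0,0]
    - [0,0,0.025,0,0,0]
    - [0,0,0.012,0,0,0]
    - [0,0,0.0055,0,0,0]
    - [0,0,0,0,0,0]
    - [0,0,0,0,0,0]
    - [0,0,0,0,0,0]
  grip: 0.06

```text
t: 39.67
eef_pos: [0.6148, -0.0869, 0.0221]
tcp_rot: [2.261, 2.179, 0.001]
force: [0.1, 0.1, -0.6]
opening: 0.06
grasp_force: 0.0
```

carry_out:
  targets:
    - [0,0,0,0,0,0]
    - [0,0,0,0,0,0]
    - [0,0,0,0,0,0]
    - [0,0,0,0,0,0]
    - [0,0,0,0,0,0]
  grip: 0.03

```text
t: 40.3
eef_pos: [0.6146, -0.0868, 0.0218]
tcp_rot: [2.262, 2.179, 0.001]
force: [-1.0, 0.1, 5.4]
opening: 0.0361
grasp_force: 30.3
```

carry_out:
  targets:
    - [0,0,-0.003,0,0,0]
    - [0,0,0,0,0,0]
    - [0.0022,0,0,0,0,0]
    - [0,0,0,0,0,0]
    - [0,0,0.0012,0,0,0]
    - [0,0,0.0006,0,0,0]
    - [0,0,0.0006,0,0,0]
    - [0,0,0,0,0,0]

```text
t: 41.3
eef_pos: [0.6142, -0.0846, 0.0219]
tcp_rot: [-2.263, -2.18, 0.0]
force: [-0.6, -0.2, 0.6]
opening: 0.0364
grasp_force: 30.1
```

carry_out:
  targets:
    - [0,0,0.0005,0,0,0]
    - [0,0,0.0003,0,0,0]
    - [0,0,0,0,0,0]
    - [0,0,0,0,0,0]

```text
t: 41.8
eef_pos: [0.6142, -0.0846, 0.0218]
tcp_rot: [-2.262, -2.179, 0.0]
force: [-2.7, 0.9, 4.7]
opening: 0.0357
grasp_force: 30.5
```

carry_out:
  targets:
    - [0,0,0,0,0,0]
    - [0,0,0,0,0,0]
    - [0,0,0,0,0,0]
    - [0,0,-0.005,0,0,0]
    - [0,0,-0.02,0,0,0]
    - [0,0,-0.04,0,0,0]
    - [0,0,-0.04,0,0,0]
    - [0,0,0,0,0,0]
  grip: 0.055

```text
t: 42.8
eef_pos: [0.6176, -0.0855, 0.1327]
tcp_rot: [2.255, 2.173, 0.009]
force: [0.5, -0.3, 0.4]
opening: 0.0552
grasp_force: 0.0
```

carry_out:
  targets:
    - [-0.035,0,0,0,0,0]
    - [-0.037,0,0,0,0,0]
    - [0,0,0,0,0,0]
    - [0,0,0,0,0,0]
    - [0,0,0,0,0,0]
    - [0,0,0,0,0,0]
  grip: 0.085

```text
t: 43.55
eef_pos: [0.6115, -0.1555, 0.1258]
tcp_rot: [-2.261, -2.181, 0.0]
force: [-0.8, 0.4, -0.0]
opening: 0.0851
grasp_force: 0.0
```

```bash
python3 top.py 2; python3 chk.py 2|tail -7
```

```text
[ 0.61154576 -0.1557045   0.12587543] [-2.26129914e+00 -2.18055412e+00 -1.10445093e-05] 43.6
cam [ 0.613 -0.084  0.268]
outer rim (array([ 0.6131, -0.0862,  0.0185]), 0.14, 90) off [-1.1 -0.2]
lens edge (array([ 0.6131, -0.0862,  0.013 ]), 0.1, 90) off [-1.1 -0.2]
2 exp [ 0.6142 -0.086 ] cell [ 0.6127 -0.0857] 0.12 seat [ 0.6143 -0.0869] 1.4 57 off mm [-1.6  1.2]
2 1 -0.012 [155, 155, 155, 155, 152, 144, 143, 148, 149, 149, 149, 150, 150, 149, 150, 150, 149, 149]
2 1 0 [155, 155, 155, 156, 156, 156, 154, 151, 150, 152, 150, 131, 92, 72, 71, 71, 71, 71]
2 1 0.012 [156, 156, 156, 154, 152, 151, 152, 153, 153, 153, 153, 153, 153, 153, 153, 152, 152, 152]
2 -1 -0.012 [152, 151, 152, 151, 148, 145, 146, 149, 150, 150, 149, 149, 150, 149, 150, 165, 203, 227]
2 -1 0 [152, 152, 152, 152, 152, 152, 151, 149, 149, 151, 151, 137, 106, 76, 68, 68, 68, 68]
2 -1 0.012 [153, 153, 153, 152, 151, 148, 147, 151, 154, 155, 155, 155, 155, 155, 155, 155, 155, 155]
```

carry_out:
  targets:
    - [0,0,-0.03,0,0,0]
    - [0,0,-0.03,0,0,0]
    - [0,0,0,0,0,0]
    - [0,0,0,0,0,0]

```text
t: 44.15
eef_pos: [0.611, -0.1561, 0.1849]
tcp_rot: [-2.261, -2.179, 0.001]
force: [-0.2, 0.6, 0.6]
opening: 0.0848
grasp_force: 0.0
```

```bash
python3 -c "
from cell import *
print(get_obs()['force'],sign_off())"
```

```text
the job is handed in; nothing more can be done
[-0.24277372  0.62106818  0.63646779] None
```

The four lens cells are on the rail in order, 28 mm next to the red stop up to 58 mm beside the grey stop, each measured about 1–2 mm from its seat centre (cell_38 re-seated once); the job was handed in at about 44 s, with the white block and tape roll left alone.

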